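Load the saw-stop fixture and hold its index plunger back

TASK

Lay the white plastic bar lengthwise across the two narrow forked rests of the saw-stop fixture, between their lips and roughly centred over the pair, setting it down rather than dropping it, and let go. Then pull the stop head's black spring plunger knob up as far as it goes and keep holding it there, so that its pin stays clear of the hole in the index rail and the stop could be slid up to the bar: finish while still holding the knob up. Leave the oil can, the screwdriver and the square where they are.

Things in the scene. Friction and masses are not known exactly. Their poses are not given: they have to be found in the camera images.
- bar: loose white plastic bar, square section 32 x 32 mm, 200 mm long along its own y, about 0.2 kg (varies), lying on the bench in front of the fixture. Origin: centre of its underside; z up.
- bar_mid (a point): centre of the bar (16 mm above its underside), axes as the bar's.
- fixture: saw-stop fixture bolted to the bench: dark steel base 70 x 390 x 8 mm, long along its y (-190 to +200 mm). Origin on the bench surface, z up. On its +y half two narrow rests; on its -y half an index rail with a row of holes and the stop head with the plunger (face plate 44 wide x 10 thick at y = -72 mm, top at 74 mm; arm 30 mm wide, top at 56 mm).
- cradle (a point): midpoint between the two rests at the height of their bearing tops (50 mm above the bench), 90 mm along +y from the fixture's origin; axes as the fixture's. The rests are uprights 12 mm thick, 58 mm wide in x, 60 mm to either side along y, free between. On each, two lips 10 mm high leave a 38 mm gap. Seated, the bar's y is parallel to this y and its centre 16 mm above this point.
- plunger (a joint): travel of the index plunger, m: 0 = pin seated in the rail's hole, 0.020 = fully up, hard stop. It slides straight up (vertical). The spring pulls it down with about 6 N at 0 rising to 14 N at 0.020 and snaps it back when let go.
- knob_grip (a point): middle of the knob's grip on the plunger's axis, moving with it (94 mm above the bench when seated). Upright black knob: cylinder 24 mm in diameter from 16 mm below to 12 mm above this point, then a 32 mm flange up to 20 mm above. Below it only the 18 mm barrel, down to the arm 38 mm below. Axes as the fixture's; most finger room is along x.
- pin_tip (a point): lower tip of the plunger's 8 mm steel pin; 12 mm down in the hole when seated, 8 mm above the hole's mouth when fully up.
- seat (a point): mouth of the seat hole, on the top face of the index rail (20 mm above the bench), under the plunger.
- oil_can: bystander: grey can, 56 mm in diameter, 110 mm tall, standing; origin at the centre of its underside.
- screwdriver: bystander: screwdriver lying on the bench, about 0.2 m long.
- square: bystander: engineer's square, dark stock 20 x 100 x 16 mm (along its y, origin under its centre) with a thin steel blade 150 mm long towards its +x.
Mind the look-alikes: they are no part of the job. Several things look just like the bar: the one meant starts farthest to the robot's left.

How it is judged (in metres and radians):
On the way, in this order (a step that is already met when the one before it is completed fails the run):
1. the bar lies across both rests between the lips, released, with the plunger still in its hole (x of bar_mid in the frame of cradle between -0.006 and 0.006 m and y of bar_mid in the frame of cradle between -0.025 and 0.025 m and z of bar_mid in the frame of cradle between 0.013 and 0.019 m and angle between the y axis of bar_mid and the y axis of cradle, either way round below 0.07 rad and contact force between the fingers and bar below 0.1 N and linear speed of bar below 0.03 m/s and value of joint plunger below 0.005 m), for 0.3 s.
2. the plunger is pulled fully up (value of joint plunger above 0.016 m), for 0.3 s.
At the end, for the whole second after the job is handed in: Bar released and at rest on both rests: centre within 6 mm across, 25 mm lengthwise, 13-19 mm above the bearing tops, within 0.07 rad; plunger at least 16 of 20 mm up, pin 3 mm or more above the hole, held by the fingers (over 2 N) and by nothing else, through the last second (x of bar_mid in the frame of cradle between -0.006 and 0.006 m and y of bar_mid in the frame of cradle between -0.025 and 0.025 m and z of bar_mid in the frame of cradle between 0.013 and 0.019 m and angle between the y axis of bar_mid and the y axis of cradle, either way round below 0.07 rad and contact force between the fingers and bar below 0.1 N and linear speed of bar below 0.03 m/s and value of joint plunger above 0.016 m and z of pin_tip in the frame of seat above 0.003 m and contact force between the fingers and plunger above 2 N and contact force between each of bar, oil_can, screwdriver, square and plunger below 0.2 N); the arm keeps its last pose, push and grip.
It fails at once if a bystander (oil can, screwdriver, square) is moved more than 30 mm (distance of any of oil_can, screwdriver, square from where it was at the start of the episode above 0.03 m).
It fails at once if the bar is dropped (falls faster than 0.6 m/s out of the fingers) (contact force between the fingers and bar below 0.1 N and linear speed of bar above 0.6 m/s).
It also fails if it takes over 45 s, if anything falls off the work surface, if the arm or the gripper's body presses on something with over 40 N, if the wrist force passes 120 N, or if a joint passes its speed limit or range.

ROBOT

A 6-joint arm with a two-finger parallel gripper is mounted at the origin on the work surface. World frame = base frame: x ahead of the robot, y to its left, z up, the work surface at z = 0. Lengths are in mm, angles in rad, forces in N, time in s.
With the tool pointing down it reaches from about 275 to 750 mm from the base axis. Payload 10.2 kg.
Tool frame: the origin (TCP) lies at the very end of the fingers, on their centre line; the grasp point (between the pads) lies 19 mm behind it; z points along the fingers, y is the line along which they close (so a half turn about z gives the same grasp; the last joint's range is limited). The gripper opens to 85 mm and grips with 20 to 120 N. Pads are 22 mm wide; open, the fingers measure 114 mm over their backs; the gripper's body (76 mm by 85 mm) begins 54 mm behind the grasp point. The pads swing forward as they close: fully open they stand 13 mm farther back than shut.
Start: joints at [-1.509, 0.313, 1.498, -0, 1.331, -0.223], TCP at [147.494, -503.862, 231.294] pointing down, gripper open.
Joint ranges: [-2.94, 2.94], [-0.97, 2.17], [0.19, 2.56], [-1.23, 4.37], [0.02, 3.11], [-2.88, 2.88]. Speed limits (rad/s): [2.39, 2.39, 3.01, 3.14, 3.14, 3.14].

INTERFACE

Orientations are given as a unit quaternion [w, x, y, z].
In Python, from rig import * gives the robot as it stands. The module is installed in compiled form; this text tells all that it offers.
- The arm moves only by the shell command python3 -m crank 'ROWS' [FORCE]. ROWS is JSON, a list that holds one entry, the list of rows, each a list of 7 numbers: the shift along the tool's x, y, z in units of 25 mm (1.0 is 25 mm), then the turn, a rotation vector about the tool's x, y, z in units of 8 degrees (1.0 is 8 degrees), then the finger opening in mm, from 0 to 85.4. A call has exactly 8 rows; each row shifts and turns the commanded pose from where the row before left it, along the tool's axes as they then stand; what a row does not reach is not made up. A row lasts 1/10 s, in which the tool goes at most 50 mm and 8.59 degrees, less where a joint would pass 70% of its speed; a pose out of reach is approached as far as the arm can. A call is refused whole if a number of a shift passes 1 or a number of a turn 1, either way. A call with a gripper value outside its range is refused whole. The fingers move at their own pace and stop on an object; FORCE is the grip in N (left out, the last holds). Time passes only in rows, so rows that do not move let the fingers close, or fill a call up. It gives the time, the measured TCP pose, the force, the opening and the grip force at its end, in the units of the state.
- sense(): the state, without advancing time (a new reading comes with each control period).
- capture(name): name is "scene" or "top"; returns the picture (400x640x3 uint8, blue, green, red); there is no depth.
- camera_model(name): a dict with "fx", "fy", "cx", "cy" (pixels), "world_from_camera" (4x4, takes a point from camera to world coordinates). Camera axes: x right, y up, looking along -z (the intrinsics and any distortion apply to the point x, -y, -z); pixel columns grow to the right and rows downward; lengths in mm; the calibration is good to about 2 mm. A picture is of the moment at which its call begins. camera_model takes no time and is no camera call.
- finish_job(): hands the job in; it is judged then, once.
The state is a dict: "time_s": time; "joints": joint angles; "dq": joint speeds; "tau": joint torques, N m; "eef_pos": TCP position; "ee_rot": TCP orientation; "force": force on the tool from outside, world axes, zero at the start; "wrist_torque": the same for the moment, N m; "grip_width": opening from 0.0 (shut) to 1.0 (fully open); "grip_force": force on a finger pad.
Only numpy, scipy, OpenCV 4.12 (cv2) and the standard library are available. Lean on these libraries where they do the work, as an engineer would, in place of code of your own. Each camera call takes 0.05 s, during which the arm holds its last target. There are 200 camera calls.

## Working session

There is one attempt and no reset: what is moved stays moved. The work goes in short steps, Python scripts to look and compute and a shell command to move; the robot and the scene stay as the last step left them, time stands still between calls to the robot, and variables do not carry over. Pictures are saved under pics/ and viewed, at most 10 in all, crops included, and the job is handed in when it is done.

```bash
mkdir -p pics; python3 - <<'E'
from rig import *
import cv2,numpy as np
np.set_printoptions(precision=4,suppress=True)
for n in("scene","top"):
    cv2.imwrite(f"pics/{n}0.png",capture(n)); print(camera_model(n))
print(sense())
E
```

```text
{'fx': 453.21444561107097, 'fy': 453.21444561107097, 'cx': 305.7346553942017, 'cy': 201.12069736505083, 'world_from_camera': array([[ -0.8629,  -0.2851,   0.4172, 933.8429],
       [  0.5048,  -0.525 ,   0.6853, 766.5721],
       [  0.0236,   0.8019,   0.597 , 754.4428],
       [  0.    ,   0.    ,   0.    ,   1.    ]])}
{'fx': 402.706530301084, 'fy': 402.706530301084, 'cx': 313.9523451778933, 'cy': 201.9192664890079, 'world_from_camera': array([[   0.0272,    0.9955,   -0.0909,  378.129 ],
       [  -0.9996,    0.0273,    0.0002,   14.6355],
       [   0.0027,    0.0909,    0.9959, 1384.1505],
       [   0.    ,    0.    ,    0.    ,    1.    ]])}
{'time_s': 0.1, 'joints': array([-1.5094,  0.3134,  1.4984,  0.    ,  1.331 , -0.2234]), 'dq': array([-0.003 , -0.0021, -0.0028,  0.0007, -0.0005, -0.0011]), 'tau': array([  0.0034, -41.289 , -26.0146,  -0.0002,   0.0029,   0.    ]), 'eef_pos': array([ 147.4806, -503.5978,  230.7764]), 'ee_rot': array([-0.0006,  0.9899,  0.1419,  0.0001]), 'force': array([0.0161, 0.9192, 0.4514]), 'wrist_torque': array([ 0.0004,  0.0075, -0.0144]), 'grip_force': 0.0, 'grip_width': 0.9994906596299874}
```

View pics/top0.png

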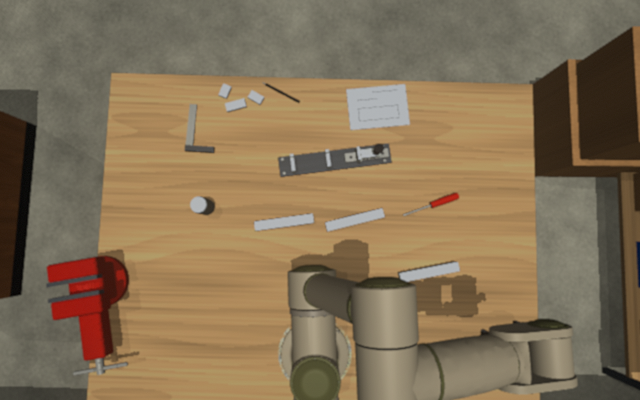

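View pics/scene0.png

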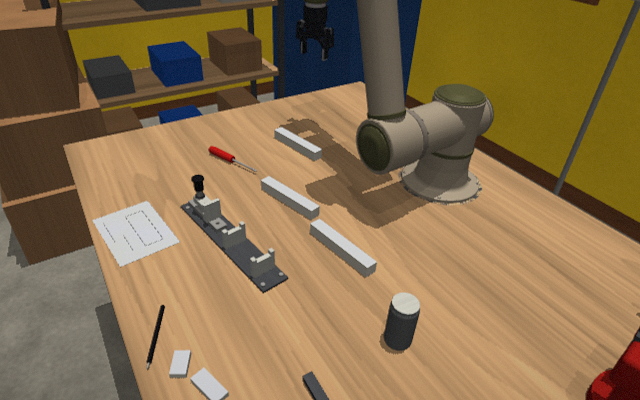

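The top view shows the leftmost bar at px (284,222), the fixture from (280,165) to (390,152) and the knob at (378,150). The can is at (201,205). In the scene view the meant bar is at (342,246), the one nearest the can.

```bash
python3 - <<'E'
import cv2
a=cv2.imread("pics/top0.png")[135:240,245:400];cv2.imwrite("pics/t1.png",cv2.resize(a,None,fx=5,fy=5,interpolation=cv2.INTER_CUBIC))
a=cv2.imread("pics/scene0.png")[165:305,175:385];cv2.imwrite("pics/s1.png",cv2.resize(a,None,fx=3.8,fy=3.8,interpolation=cv2.INTER_CUBIC))
E
```

```text
(no output)
```

View pics/t1.png

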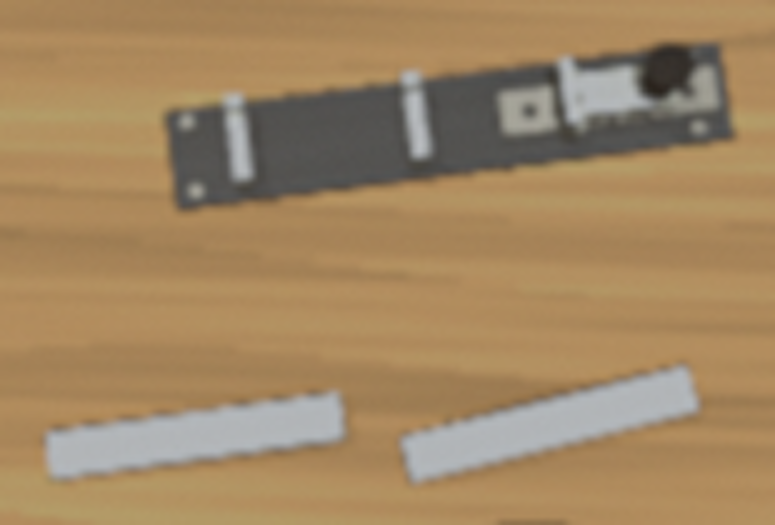

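View pics/s1.png

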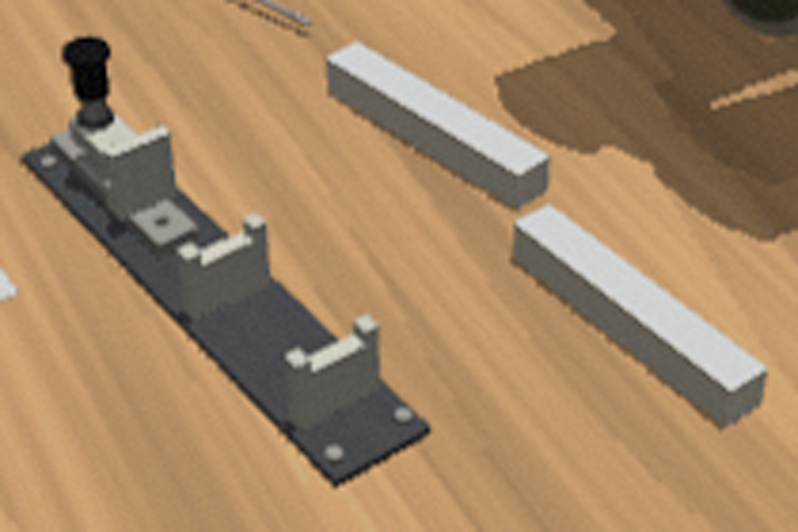

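```bash
cat > h.py <<'E'
import numpy as np
from rig import *
from scipy.optimize import least_squares
from scipy.spatial.transform import Rotation as R
CM={n:camera_model(n) for n in("scene","top")}
def proj(n,P):
    c=CM[n];T=np.linalg.inv(c["world_from_camera"]);q=np.atleast_2d(P)@T[:3,:3].T+T[:3,3]
    return np.c_[c["cx"]-c["fx"]*q[:,0]/q[:,2],c["cy"]+c["fy"]*q[:,1]/q[:,2]]
def loc(p,P):
    c,s=np.cos(p[2]),np.sin(p[2]);P=np.atleast_2d(P).astype(float)
    return np.c_[p[0]+c*P[:,0]-s*P[:,1],p[1]+s*P[:,0]+c*P[:,1],P[:,2]]
CR={"top":(5,245,135),"scene":(3.8,175,165)}
def un(n,uv):
    s,a,b=CR[n];return (np.asarray(uv)+.5)/s-.5+[a,b]
def fit(data,x0,names=("scene","top")):
    f=lambda p:np.concatenate([(proj(n,loc(p,[d[1]]))-un(n,d[0]))[0] for n in names for d in data[n]])
    r=least_squares(f,x0,loss="soft_l1");return r.x,f(r.x).reshape(-1,2)
E
cat > m.py <<'E'
from h import *
np.set_printoptions(precision=2,suppress=True)
fx={"top":[((165,112),(35,200,8)),((180,210),(-35,200,8)),((718,45),(35,-190,8)),((733,138),(-35,-190,8)),
 ((233,94),(29,150,60)),((242,182),(-29,150,60)),((412,71),(29,30,60)),((421,160),(-29,30,60))],
"scene":[((335,477),(35,200,8)),((430,428),(-35,200,8)),((22,156),(35,-190,8)),((297,355),(24,150,60)),((366,323),(-24,150,60)),((188,252),(24,30,60)),((254,221),(-24,30,60))]}
b={"top":[((45,433),(16,100,32)),((342,392),(16,-100,32)),((347,437),(-16,-100,32)),((52,480),(-16,100,32))],
"scene":[((514,228),(16,-100,32)),((548,206),(-16,-100,32)),((730,388),(16,100,32)),((766,372),(-16,100,32)),((724,427),(16,100,0))]}
for nm,d,x0 in(("fix",fx,(500,0,.1)),("bar",b,(350,100,.1))):
    for names in(("scene","top"),("scene",),("top",)):
        p,r=fit(d,x0,names);print(nm,names,np.round(p,4));
        if len(names)==2:print(r.T)
        if len(names)==2 and nm=="fix":
            k={"top":[((668,69),0)],"scene":[((87,47),0)]}
            f=lambda q:np.concatenate([(proj(n,loc(p,[(q[0],q[1],114)]))-un(n,k[n][0][0]))[0] for n in k])
            s=least_squares(f,(0,-130));print("knob in fixture",s.x,s.fun,loc(p,[(s.x[0],s.x[1],94)]),"cradle",loc(p,[(0,90,50)]))
E
python3 m.py
```

```text
fix ('scene', 'top') [654.51 -57.01 -24.98]
[[-0.05  0.58 -0.17  0.25  0.    0.4   0.38 -0.41 -1.04  0.33  0.19 -0.29
  -0.   -0.44 -0.02]
 [ 0.32 -1.17 -1.29  0.18 -0.54 -0.96 -0.68 -0.61 -0.38 -0.95  0.15 -0.26
  -0.82 -0.06 -0.85]]
knob in fixture [  -0.66 -131.66] [ 0.09 -0.54  0.39 -0.16] [[ 673.85 -187.24   94.  ]] cradle [[640.85  31.94  50.  ]]
fix ('scene',) [655.77 -55.52 -18.7 ]
fix ('top',) [653.03 -57.71   0.15]
bar ('scene', 'top') [433.75 114.82 -12.4 ]
[[-0.45  0.2   0.05  0.37  0.17 -0.3  -0.66 -0.37 -0.53]
 [-2.31 -1.43  0.13 -1.87 -0.12 -0.64 -0.53 -0.1  -0.58]]
bar ('scene',) [436.04 117.7    0.16]
bar ('top',) [432.24 113.2    0.17]
```

```bash
cat > plan.py <<'E'
from h import *
def plan(x,y,z,yaw,n):
    """constant row (n times) from present pose to TCP x,y,z with tool y at yaw (tool down)"""
    s=sense();w=s["ee_rot"];R0=R.from_quat([w[1],w[2],w[3],w[0]])
    Y=np.array([np.cos(yaw),np.sin(yaw),0]);Z=np.array([0,0,-1.]);
    R1=R.from_matrix(np.c_[np.cross(Y,Z),Y,Z])
    rv=(R0.inv()*R1).as_rotvec();st=R.from_rotvec(rv/n)
    S=sum(np.linalg.matrix_power(st.as_matrix(),k) for k in range(n))
    d=np.linalg.solve(S,R0.inv().apply(np.array([x,y,z])-s["eef_pos"]))
    print("now",np.round(s["eef_pos"],1),"t",round(s["time_s"],1),"row",np.round(d/25,3),np.round(np.degrees(rv/n)/8,3),"F",np.round(s["force"],1),"grip",round(s["grip_width"]*85.4,1),round(s["grip_force"],1))
if __name__=="__main__":
    import sys
    a=[float(v) for v in sys.argv[1:]];plan(*a[:4],int(a[4]))
E
python3 plan.py 434 115 130 0.163 32
```

```text
now [ 147.5 -503.6  230.8] t 0.1 row [ 0.921 -0.139  0.126] [-0.    -0.    -0.324] F [0.  0.9 0.5] grip 85.4 0.0
```

```bash
for i in 1; do :; done
python3 -m crank '[[[0.92,-0.14,0.125,0,0,-0.324,70],[0.92,-0.14,0.125,0,0,-0.324,70],[0.92,-0.14,0.125,0,0,-0.324,70],[0.92,-0.14,0.125,0,0,-0.324,70],[0.92,-0.14,0.125,0,0,-0.324,70],[0.92,-0.14,0.125,0,0,-0.324,70],[0.92,-0.14,0.125,0,0,-0.324,70],[0.92,-0.14,0.125,0,0,-0.324,70]]]' 40
python3 -m crank '[[[0.92,-0.14,0.125,0,0,-0.324,70],[0.92,-0.14,0.125,0,0,-0.324,70],[0.92,-0.14,0.125,0,0,-0.324,70],[0.92,-0.14,0.125,0,0,-0.324,70],[0.92,-0.14,0.125,0,0,-0.324,70],[0.92,-0.14,0.125,0,0,-0.324,70],[0.92,-0.14,0.125,0,0,-0.324,70],[0.92,-0.14,0.125,0,0,-0.324,70]]]'
python3 plan.py 434 115 130 0.163 16
```

```text
time_s: 0.9
eef_pos: [301.5, -399.4, 205.9]
ee_rot: [-0.0, 0.948, 0.319, -0.0]
force: [-0.2, -0.3, 0.7]
grip_width: 0.819
grip_force: 0.0
time_s: 1.7
eef_pos: [407.9, -248.0, 180.9]
ee_rot: [-0.0, 0.875, 0.484, -0.0]
force: [0.5, -0.4, 0.5]
grip_width: 0.818
grip_force: 0.0
now [ 407.9 -248.   180.9] t 1.7 row [ 0.92  -0.139  0.127] [-0.    -0.    -0.324] F [ 0.5 -0.4  0.5] grip 69.9 0.0
```

```bash
python3 -m crank '[[[0.92,-0.14,0.126,0,0,-0.324,70],[0.92,-0.14,0.126,0,0,-0.324,70],[0.92,-0.14,0.126,0,0,-0.324,70],[0.92,-0.14,0.126,0,0,-0.324,70],[0.92,-0.14,0.126,0,0,-0.324,70],[0.92,-0.14,0.126,0,0,-0.324,70],[0.92,-0.14,0.126,0,0,-0.324,70],[0.92,-0.14,0.126,0,0,-0.324,70]]]' >/dev/null
python3 -m crank '[[[0.92,-0.14,0.126,0,0,-0.324,70],[0.92,-0.14,0.126,0,0,-0.324,70],[0.92,-0.14,0.126,0,0,-0.324,70],[0.92,-0.14,0.126,0,0,-0.324,70],[0.92,-0.14,0.126,0,0,-0.324,70],[0.92,-0.14,0.126,0,0,-0.324,70],[0.92,-0.14,0.126,0,0,-0.324,70],[0.92,-0.14,0.126,0,0,-0.324,70]]]'
python3 plan.py 434 115 6 0.163 8
python3 - <<'E'
from rig import *
import cv2
a=capture("scene")[100:300,200:450];cv2.imwrite("pics/s2.png",cv2.resize(a,None,fx=3,fy=3,interpolation=cv2.INTER_CUBIC))
E
```

```text
time_s: 3.3
eef_pos: [433.4, 115.2, 130.6]
ee_rot: [-0.0, 0.647, 0.762, -0.0]
force: [0.2, -0.1, 0.4]
grip_width: 0.825
grip_force: 0.0
now [433.4 115.2 130.6] t 3.3 row [-0.001  0.003  0.623] [-0. -0.  0.] F [ 0.2 -0.1  0.4] grip 70.5 0.0
```

View pics/s2.png

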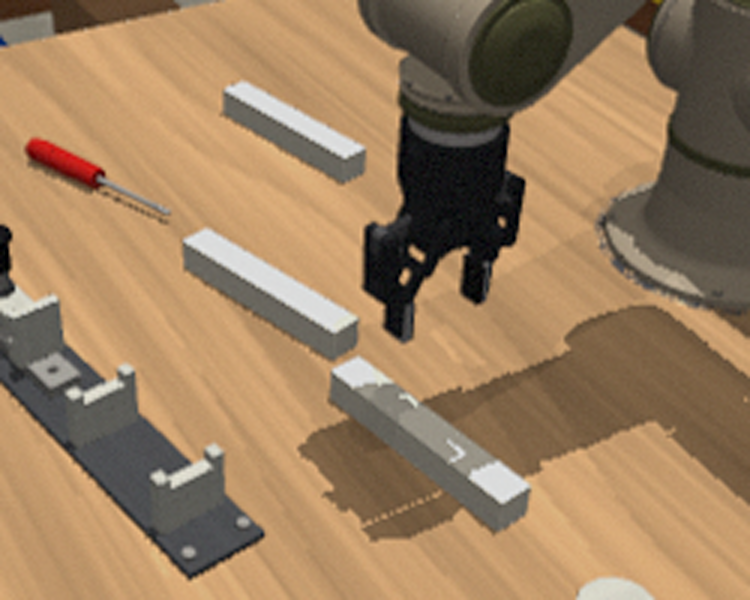

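The gripper, tips at crop px (400,335) and (478,298), hangs over the meant bar at (430,445). I'll descend, grip and lift a little.

```bash
python3 -m crank '[[[0,0,0.8,0,0,0,70],[0,0,0.8,0,0,0,70],[0,0,0.8,0,0,0,70],[0,0,0.8,0,0,0,70],[0,0,0.7,0,0,0,70],[0,0,0.6,0,0,0,70],[0,0,0.33,0,0,0,70],[0,0,0.15,0,0,0,70]]]'
python3 -m crank '[[[0,0,0,0,0,0,20],[0,0,0,0,0,0,20],[0,0,0,0,0,0,20],[0,0,0,0,0,0,20],[0,0,0,0,0,0,20],[0,0,0,0,0,0,20],[0,0,0,0,0,0,20],[0,0,0,0,0,0,20]]]' 40
python3 -m crank '[[[0,0,-0.2,0,0,0,20],[0,0,-0.5,0,0,0,20],[0,0,-0.8,0,0,0,20],[0,0,-1,0,0,0,20],[0,0,-1,0,0,0,20],[0,0,-0.7,0,0,0,20],[0,0,-0.4,0,0,0,20],[0,0,0,0,0,0,20]]]'
python3 plan.py 641 32 130 0.153 16
```

```text
time_s: 4.15
eef_pos: [433.6, 114.2, 5.8]
ee_rot: [-0.0, 0.648, 0.762, -0.0]
force: [-0.4, -0.7, -0.3]
grip_width: 0.82
grip_force: 0.0
time_s: 4.95
eef_pos: [434.3, 114.3, 7.1]
ee_rot: [0.001, 0.648, 0.762, 0.0]
force: [-0.6, -0.1, 7.0]
grip_width: 0.37
grip_force: 40.7
time_s: 5.75
eef_pos: [434.2, 114.3, 122.3]
ee_rot: [0.001, 0.648, 0.762, 0.001]
force: [0.6, -1.3, -1.8]
grip_width: 0.365
grip_force: 40.0
now [434.2 114.3 122.3] t 5.8 row [-0.284  0.478 -0.019] [0.001 0.    0.004] F [ 0.6 -1.3 -1.8] grip 31.2 40.0
```

```bash
python3 -m crank '[[[-0.284,0.478,-0.02,0,0,0.004,20],[-0.284,0.478,-0.02,0,0,0.004,20],[-0.284,0.478,-0.02,0,0,0.004,20],[-0.284,0.478,-0.02,0,0,0.004,20],[-0.284,0.478,-0.02,0,0,0.004,20],[-0.284,0.478,-0.02,0,0,0.004,20],[-0.284,0.478,-0.02,0,0,0.004,20],[-0.284,0.478,-0.02,0,0,0.004,20]]]' >/dev/null
python3 -m crank '[[[-0.284,0.478,-0.02,0,0,0.004,20],[-0.284,0.478,-0.02,0,0,0.004,20],[-0.284,0.478,-0.02,0,0,0.004,20],[-0.284,0.478,-0.02,0,0,0.004,20],[-0.284,0.478,-0.02,0,0,0.004,20],[-0.284,0.478,-0.02,0,0,0.004,20],[-0.284,0.478,-0.02,0,0,0.004,20],[-0.284,0.478,-0.02,0,0,0.004,20]]]'
python3 -m crank '[[[0,0,0.7,0,0,0,20],[0,0,0.7,0,0,0,20],[0,0,0.3,0,0,0,20],[0,0,0,0,0,0,20],[0,0,0,0,0,0,20],[0,0,0,0,0,0,20],[0,0,0,0,0,0,20],[0,0,0,0,0,0,20]]]'
python3 plan.py 641 32 85 0.153 8
python3 - <<'E'
from rig import *
import cv2
a=capture("scene")[150:300,160:360];cv2.imwrite("pics/s3.png",cv2.resize(a,None,fx=4,fy=4,interpolation=cv2.INTER_CUBIC))
a=capture("top");cv2.imwrite("pics/top3.png",cv2.resize(a[125:195,245:400],None,fx=5,fy=5,interpolation=cv2.INTER_CUBIC))
E
```

```text
time_s: 7.35
eef_pos: [640.4, 31.9, 127.5]
ee_rot: [-0.001, 0.651, 0.759, -0.001]
force: [0.1, 0.3, -2.2]
grip_width: 0.365
grip_force: 40.0
time_s: 8.15
eef_pos: [640.6, 32.0, 87.4]
ee_rot: [0.0, 0.651, 0.759, 0.0]
force: [0.4, 0.1, -2.3]
grip_width: 0.366
grip_force: 40.0
now [640.6  32.   87.4] t 8.2 row [-0.     0.002  0.012] [ 0.001  0.    -0.   ] F [ 0.4  0.1 -2.3] grip 31.3 40.0
```

View pics/s3.png

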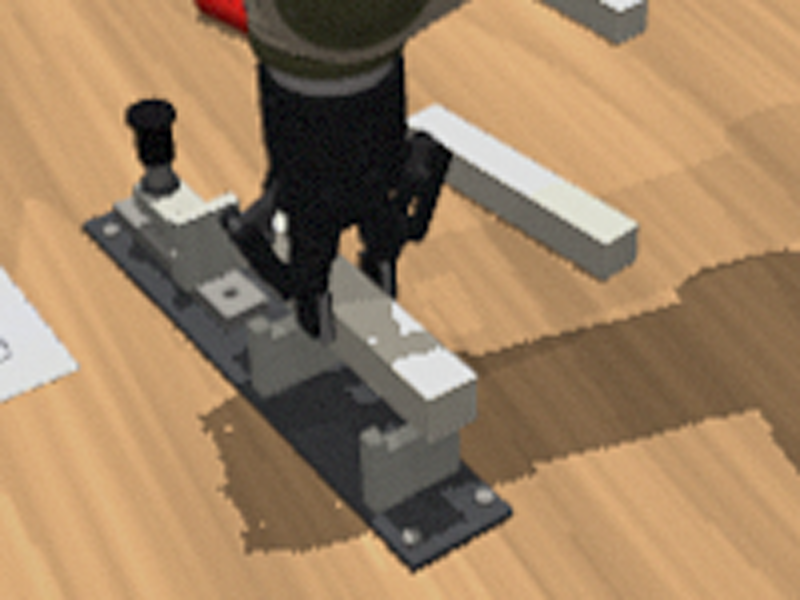

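View pics/top3.png

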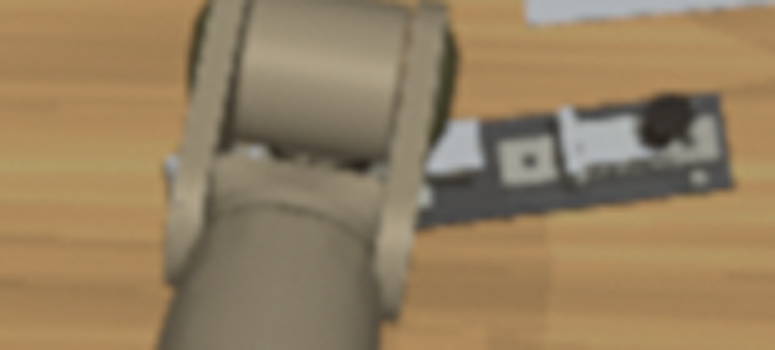

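The scene view shows the bar held level over the rests, with its +y end top corners at crop px (425,402) and (476,377). The top view shows its -y end at (478,118) and (484,167). Next I'll measure the bar relative to the fixture separately in each camera.

```bash
cat > m2.py <<'E'
import h; from h import *
np.set_printoptions(precision=1,suppress=True)
exec(open("m.py").read().split("for nm")[0])
zu=80.4
F={}
for n in("scene","top"):
    F[n],_=fit(fx,(654,-57,.153),(n,));print(n,"fix",np.round(F[n],3),"cradle",loc(F[n],[(0,90,50)]))
h.CR.update(top=(5,245,125),scene=(4,160,150))
d={"scene":[((425,402),(16,100,zu+32)),((476,377),(-16,100,zu+32)),((428,439),(16,100,zu)),((475,415),(-16,100,zu))],
"top":[((478,118),(16,-100,zu+32)),((484,167),(-16,-100,zu+32))]}
for n in d:
    f=lambda p:np.concatenate([(proj(n,loc([p[0],p[1],.153],[m]))-un(n,u))[0] for u,m in d[n]])
    s=least_squares(f,(641,32));c=loc(F[n],[(0,90,50)])[0]
    e=s.x-c[:2];q=.153;print(n,"bar",s.x,"rel. cradle x,y",e[0]*np.cos(q)+e[1]*np.sin(q),-e[0]*np.sin(q)+e[1]*np.cos(q),"res",s.fun)
for n in d:
  print(n,"pred lips/rest pts",[(proj(n,loc(F[n],[p]))[0]-h.CR[n][1:])*h.CR[n][0] for p in((24,150,60),(24,30,60),(29,30,60),(-29,30,60))])
E
python3 m2.py
```

```text
scene fix [655.77 -55.52   0.15] cradle [[642.04  33.43  50.  ]]
top fix [653.03 -57.71   0.15] cradle [[639.19  31.22  50.  ]]
scene bar [641.25  33.09] rel. cradle x,y -0.8347392216378712 -0.207105605302093 res [ 0.11 -0.86 -0.17 -0.94 -0.2   1.08  0.27  0.69]
top bar [638.57  31.36] rel. cradle x,y -0.5866612804584719 0.22793779577965445 res [-0.06  0.03  0.06 -0.03]
scene pred lips/rest pts [array([371.39, 435.3 ]), array([257.02, 322.04]), array([249.59, 325.42]), array([333.56, 287.21])]
top pred lips/rest pts [array([231.39, 150.67]), array([409.68, 128.32]), array([408.71, 121.02]), array([420.01, 206.05])]
```

```bash
python3 -m crank '[[[0,0.025,0.3,0,0,0,20],[0,0,0.3,0,0,0,20],[0,0,0.25,0,0,0,20],[0,0,0.15,0,0,0,20],[0,0,0.1,0,0,0,20],[0,0,0.05,0,0,0,20],[0,0,0.03,0,0,0,20],[0,0,0,0,0,0,20]]]'
```

```text
time_s: 9.05
eef_pos: [641.1, 32.1, 57.5]
ee_rot: [0.0, 0.651, 0.759, 0.0]
force: [0.4, 0.4, -2.2]
grip_width: 0.366
grip_force: 40.1
```

```bash
python3 -m crank '[[[0,0,0.02,0,0,0,20],[0,0,0.02,0,0,0,20],[0,0,0,0,0,0,20],[0,0,0,0,0,0,20],[0,0,0,0,0,0,20],[0,0,0,0,0,0,20],[0,0,0,0,0,0,20],[0,0,0,0,0,0,20]]]'
```

```text
time_s: 9.85
eef_pos: [641.2, 32.1, 57.1]
ee_rot: [0.0, 0.651, 0.759, 0.0]
force: [-3.4, 0.6, 5.1]
grip_width: 0.363
grip_force: 40.9
```

```bash
python3 -m crank '[[[0,0,0,0,0,0,36],[0,0,0,0,0,0,40],[0,0,0,0,0,0,48],[0,0,0,0,0,0,56],[0,0,0,0,0,0,60],[0,0,0,0,0,0,60],[0,0,0,0,0,0,60],[0,0,0,0,0,0,60]]]'
python3 -m crank '[[[0,0,-0.2,0,0,0,60],[0,0,-0.5,0,0,0,60],[0,0,-0.9,0,0,0,60],[0,0,-1,0,0,0,60],[0,0,-1,0,0,0,60],[0,0,-1,0,0,0,60],[0,0,-0.8,0,0,0,60],[0,0,-0.4,0,0,0,60]]]'
python3 plan.py 674 -187 200 0.153 16
python3 - <<'E'
from rig import *
import cv2
a=capture("scene")[150:300,160:360];cv2.imwrite("pics/s4.png",cv2.resize(a,None,fx=4,fy=4,interpolation=cv2.INTER_CUBIC))
E
```

```text
time_s: 10.65
eef_pos: [641.1, 32.2, 56.4]
ee_rot: [0.0, 0.651, 0.759, 0.0]
force: [0.1, 0.8, -0.2]
grip_width: 0.702
grip_force: 0.0
time_s: 11.45
eef_pos: [641.6, 32.1, 204.6]
ee_rot: [0.002, 0.651, 0.759, 0.001]
force: [0.7, 0.3, 0.6]
grip_width: 0.703
grip_force: 0.0
now [641.6  32.1 204.6] t 11.4 row [-0.554 -0.003  0.012] [ 0.002  0.    -0.   ] F [0.7 0.3 0.6] grip 60.1 0.0
```

View pics/s4.png

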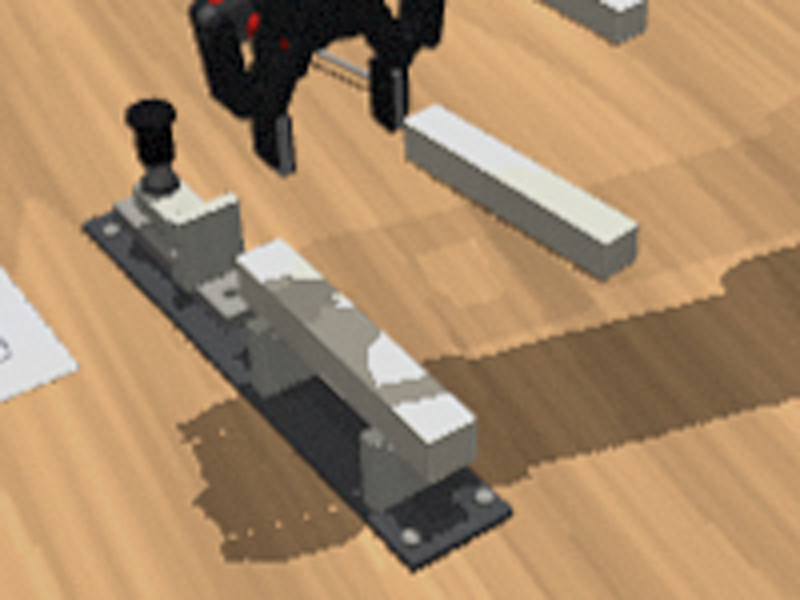

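The bar lies seated between the lips on both rests, with its end at crop px (430,440), and the plunger is still down. On to the knob.

```bash
python3 -m crank '[[[-0.554,-0.003,0,0,0,0,60],[-0.554,-0.003,0,0,0,0,60],[-0.554,-0.003,0,0,0,0,60],[-0.554,-0.003,0,0,0,0,60],[-0.554,-0.003,0,0,0,0,60],[-0.554,-0.003,0,0,0,0,60],[-0.554,-0.003,0,0,0,0,60],[-0.554,-0.003,0,0,0,0,60]]]' >/dev/null
python3 -m crank '[[[-0.554,-0.003,0,0,0,0,60],[-0.554,-0.003,0,0,0,0,60],[-0.554,-0.003,0,0,0,0,60],[-0.554,-0.003,0,0,0,0,60],[-0.554,-0.003,0,0,0,0,60],[-0.554,-0.003,0,0,0,0,60],[-0.554,-0.003,0,0,0,0,60],[-0.554,-0.003,0,0,0,0,60]]]'
python3 -m crank '[[[0,0,0.8,0,0,0,60],[0,0,0.8,0,0,0,60],[0,0,0.5,0,0,0,60],[0,0,0.2,0,0,0,60],[0,0,0,0,0,0,60],[0,0,0,0,0,0,60],[0,0,0,0,0,0,60],[0,0,0,0,0,0,60]]]'
python3 plan.py 674 -187 67 0.153 8
python3 - <<'E'
from rig import *
import cv2
a=capture("scene")[100:250,130:330];cv2.imwrite("pics/s5.png",cv2.resize(a,None,fx=4,fy=4,interpolation=cv2.INTER_CUBIC))
E
```

```text
time_s: 13.1
eef_pos: [673.7, -188.2, 201.4]
ee_rot: [0.0, 0.651, 0.759, 0.0]
force: [-0.8, 0.4, 0.4]
grip_width: 0.706
grip_force: 0.0
time_s: 13.9
eef_pos: [673.8, -187.2, 144.7]
ee_rot: [0.001, 0.651, 0.759, 0.0]
force: [-0.3, 0.2, -0.1]
grip_width: 0.704
grip_force: 0.0
now [ 673.8 -187.2  144.7] t 13.9 row [0.001 0.001 0.388] [ 0.001  0.001 -0.   ] F [-0.3  0.2 -0.1] grip 60.1 0.0
```

View pics/s5.png

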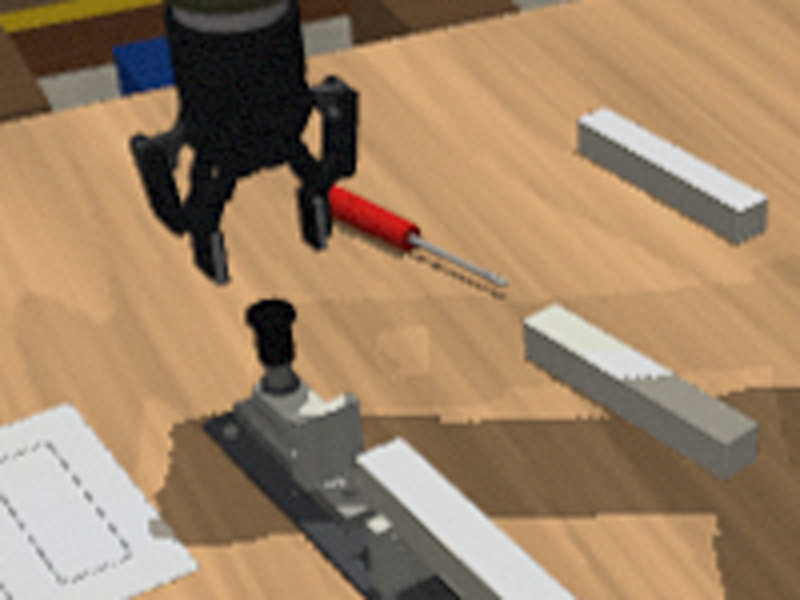

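The open fingertips at crop px (215,270) and (318,238) straddle the knob, whose flange is at (270,310). I'll descend and close.

```bash
python3 -m crank '[[[0,0,0.6,0,0,0,60],[0,0,0.7,0,0,0,60],[0,0,0.6,0,0,0,60],[0,0,0.5,0,0,0,60],[0,0,0.4,0,0,0,60],[0,0,0.2,0,0,0,60],[0,0,0.1,0,0,0,60],[0,0,0,0,0,0,60]]]'
python3 -m crank '[[[0,0,0,0,0,0,40],[0,0,0,0,0,0,30],[0,0,0,0,0,0,10],[0,0,0,0,0,0,10],[0,0,0,0,0,0,10],[0,0,0,0,0,0,10],[0,0,0,0,0,0,10],[0,0,0,0,0,0,10]]]' 80
```

```text
time_s: 14.75
eef_pos: [673.7, -187.1, 66.5]
ee_rot: [0.0, 0.651, 0.759, 0.0]
force: [-0.3, 0.3, -0.7]
grip_width: 0.704
grip_force: 0.0
time_s: 15.55
eef_pos: [676.0, -186.9, 67.8]
ee_rot: [0.003, 0.651, 0.759, 0.002]
force: [12.9, 0.6, -1.1]
grip_width: 0.304
grip_force: 78.3
```

```bash
python3 -m crank '[[[0,0.08,0,0,0,0,10],[0,0,-0.1,0,0,0,10],[0,0,-0.15,0,0,0,10],[0,0,-0.15,0,0,0,10],[0,0,-0.15,0,0,0,10],[0,0,-0.1,0,0,0,10],[0,0,-0.08,0,0,0,10],[0,0,0,0,0,0,10]]]'
```

```text
time_s: 16.35
eef_pos: [675.8, -186.7, 83.0]
ee_rot: [0.0, 0.651, 0.759, 0.0]
force: [10.2, -2.1, -13.0]
grip_width: 0.3
grip_force: 79.1
```

```bash
python3 -m crank '[[[0,0,-0.08,0,0,0,10],[0,0,-0.08,0,0,0,10],[0,0,-0.06,0,0,0,10],[0,0,0,0,0,0,10],[0,0,0,0,0,0,10],[0,0,0,0,0,0,10],[0,0,0,0,0,0,10],[0,0,0,0,0,0,10]]]'
python3 - <<'E'
from rig import *
import cv2
a=capture("scene")[130:280,150:350];cv2.imwrite("pics/s6.png",cv2.resize(a,None,fx=4,fy=4,interpolation=cv2.INTER_CUBIC))
E
```

```text
time_s: 17.15
eef_pos: [675.8, -186.7, 87.9]
ee_rot: [-0.0, 0.651, 0.759, 0.0]
force: [10.9, -3.3, -13.7]
grip_width: 0.3
grip_force: 79.7
```

View pics/s6.png

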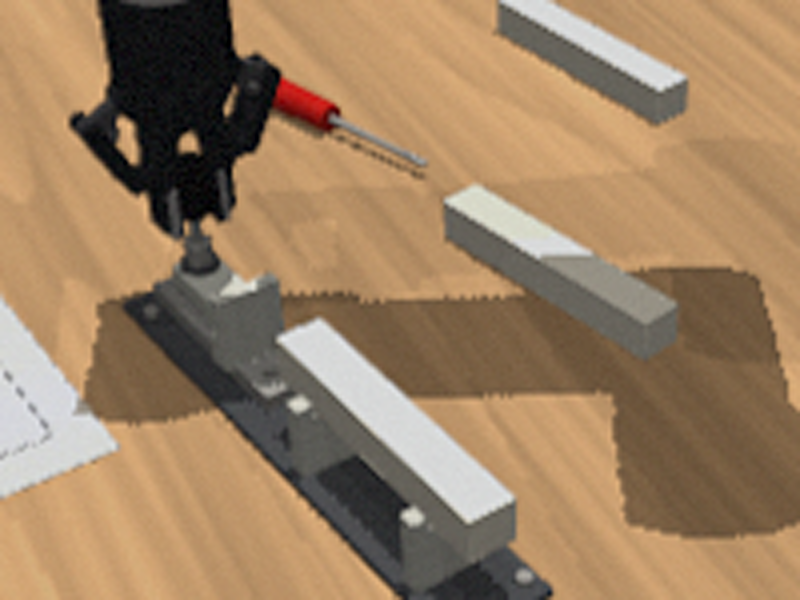

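The knob is lifted at crop px (200,215), and the spindle shows below it. The bar stays seated. One small pull to check for the hard stop.

```bash
python3 -m crank '[[[0,0,-0.04,0,0,0,10],[0,0,0,0,0,0,10],[0,0,0,0,0,0,10],[0,0,0,0,0,0,10],[0,0,0,0,0,0,10],[0,0,0,0,0,0,10],[0,0,0,0,0,0,10],[0,0,0,0,0,0,10]]]'
```

```text
time_s: 18.0
eef_pos: [675.7, -186.7, 88.0]
ee_rot: [-0.001, 0.651, 0.759, 0.0]
force: [13.5, -3.5, -19.7]
grip_width: 0.301
grip_force: 79.8
```

The TCP stays at 88.0 mm while the force rises to 20 N, so the plunger is at its hard stop and firmly held.

```bash
python3 -c "
from rig import *
print(finish_job())"
```

```text
the job is handed in; nothing more can be done
None
```

The bar is seated on both rests and released, the plunger knob is held fully up against its hard stop, and the job is handed in at about 18 s; the hand-in call returned no verdict.

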